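# Clamp a freshly glued tile in the sprung gluing press

## Task

Clamp the freshly glued tile in the press. Set the steel weight on the press's round pan so that it holds the sprung arm open, and slide the tile board from the rack, tile end first, along the channel under the open arm until it is home against the stop; then put the weight back upright on its cork mat, so that the arm's rubber foot comes down on the tile. Leave the bottles, jar, cup and wooden rib where they are, and keep the board the right way up.

Things in the scene. Friction and masses are not known exactly. Their poses are not given: they have to be found in the camera images.
- press: The gluing press, fixed. Origin on the table under the face of the stop; x axis = the way the board slides in, z up. Plywood base 8 mm thick, 84 mm wide, from x = -93 to 167 mm. Stop: wooden block over x = 0 to 12, 14 mm high above the base. Two dark steel cheeks at x = 33 to 67, 48 mm apart outside, tops at z = 72, carry the arm's pin at x = 50, z = 60.
- channel_mouth (a point): Middle of the flared mouth of the press's channel, on the base's top, at press x = -92, z = 8 mm. From here two wooden rails 58 mm apart and 10 mm high run to the stop (straight from x = -80). They leave no room for fingers beside the board inside the channel.
- tongue_end (a point): Outer end of the press's tongue, on its top, at press x = -173, z = 8 mm: a strip 26 mm wide and 8 mm thick running from here to the base. The board may be laid on it with its handle overhanging and its tip already in the channel, up to x = -45 under a shut arm.
- press_arm (a joint): Angle (rad) of the press's red see-saw arm. 0 = shut, as its spring holds it; 0.25 = fully open, at a limit. Opening lifts the foot and sinks the pan. At the pan it takes 3.3 N to start and 5.4 N to hold fully open; the weight alone holds it fully open. With the foot resting on the tile it reads about 0.12.
- pan (a point): Centre of the floor of the red round pan on the arm's tail (inside diameter 68 mm, rim 5 mm high), at press x = 134 mm, y = 0; about 75 mm above the table when shut, 54 mm when open. The pan leans 0.12 rad towards the pin when shut and 0.13 rad away from it when open.
- foot (a point): Underside of the arm's black rubber foot (a ball 24 mm across), at press x = -27. Shut, it hangs 9 mm above the base and blocks the channel from x = -39 mm; open, it clears the base by 28 mm, so the board (18 mm with its tile) passes only under the open arm.
- rack: Pale wooden pigeonhole, fixed, 106 long x 78 wide x 38 mm high. Origin on the table under the middle of its mouth, x axis pointing out of the mouth. Inside 62 mm wide, 32 mm high, no floor, open only at the mouth. Holds the board's handle half; the tile half sticks out 90 mm.
- tile_board: Pale wooden board 180 long, 12 mm thick, 110 g, origin at the middle of its underside, x axis towards the tile end (tip at x = +90 mm, handle end at -90). It is 50 mm wide from x = -10 to 90 and 34 mm wide (the handle) from -90 to -10. A blue glazed tile 46 x 46 x 6 mm is glued on top at x = 41 to 87 mm. At the start it lies flat on the table with its handle in the rack.
- board_tip (a point): Middle of the board's tip edge, on the underside, at the tile end. It is home when this is at press x = 0.
- tile_centre (a point): Centre of the tile's top, 18 mm above the board's underside.
- weight: Steel weight, 0.75 kg (varies by 20 %), 52 mm across and 64 mm high, origin at the middle of its underside; on top a round knob 26 mm across from 45 to 64 mm above the underside.
- weight_knob (a point): Centre of the weight's knob, 54 mm above its underside.
- cork_mat: Round cork mat, fixed, 90 mm across, 5 mm thick, origin at the middle of its underside. The weight stands on it at the start.
- glue_red: Pink squeeze bottle with a red pointed cap, 52 mm across, 140 mm high, origin under its centre. Bystander.
- cup_ash: Pale ash-coloured cup, 70 mm across, 61 mm high, origin under its centre. Bystander.
- wood_rib: Flat wooden potter's rib 54 x 90 x 6 mm, origin under its centre. Bystander.
- jar_yellow_lid: Small white jar with a yellow lid, 43 mm across, 52 mm high, origin under its centre. Bystander.
- paint_coral: White and coral paint bottle, 34 mm across, 88 mm high, origin under its centre. Bystander.
Mind the look-alikes: they are no part of the job. Several things look just like the cork_mat: the one meant starts farthest to the robot's right. Leave any purple look-alike of the tile_board alone.

How it is judged:
On the way, in this order (a step that is already met when the one before it is completed fails the run):
1. the weight stands on the pan and holds the arm open (value of joint press_arm above 0.2 rad and distance between weight and pan below 0.022 m), for 0.2 s.
2. the board is home against the stop while the weight holds the arm open (all of step 1 and x of board_tip in the frame of press between -0.006 and 0.006 m and y of board_tip in the frame of press between -0.008 and 0.008 m and z of board_tip in the frame of press below 0.013 m), for 0.2 s.
At the end, for the whole second after the job is handed in: The board lies flat in the channel, tip within 6 mm of the stop and 8 mm of the channel's middle; the arm's foot rests on the tile within 15 mm of its centre (arm 0.09 to 0.15 rad); the weight stands upright at rest on the cork mat, within 30 mm of its centre (x of board_tip in the frame of press between -0.006 and 0.006 m and y of board_tip in the frame of press between -0.008 and 0.008 m and angle between tile_board's own z axis and vertical below 0.06 rad and value of joint press_arm between 0.09 and 0.15 rad and horizontal distance between foot and tile_centre below 0.015 m and horizontal distance between weight and cork_mat below 0.03 m and height (world z) of weight below 0.009 m and angle between weight's own z axis and vertical below 0.1 rad and linear speed of each of weight, tile_board below 0.02 m/s); the robot touches nothing.
It fails at once if a bystander (pink glue bottle, ash cup, wooden rib, yellow-lidded jar, coral paint bottle) is moved more than 30 mm (distance of any of glue_red, cup_ash, wood_rib, jar_yellow_lid, paint_coral from where it was at the start of the episode above 0.03 m).
It fails at once if the board is turned over or tipped on edge (angle between tile_board's own z axis and vertical above 1 rad).
It also fails if it takes over 72 s, if anything falls off the work surface, if the arm or the gripper's body presses on something with over 40 N, if the wrist force passes 120 N, or if a joint passes its speed limit or range.

## Robot

A 6-joint arm with a two-finger parallel gripper is mounted at the origin on the work surface; the furniture and walls round the work are solid. World frame = base frame: x ahead of the robot, y to its left, z up, the work surface at z = 0. Lengths are in m, angles in rad, forces in N, time in s.
With the tool pointing down it reaches from about 0.3 to 0.775 m from the base axis. Payload 14.6 kg.
Tool frame: the origin (TCP) lies at the very end of the fingers, on their centre line; the grasp point (between the pads) lies 19 mm behind it; z points along the fingers, y is the line along which they close (so a half turn about z gives the same grasp; the last joint's range is limited). The gripper opens to 94 mm and grips with 3 to 60 N. Pads are 16 mm wide; open, the fingers measure 119 mm over their backs; the gripper's body (75 mm by 177 mm) begins 78 mm behind the grasp point.
Start: joints at [-1.386, 0.3, 1.521, -0, 1.321, -0.067], TCP at [0.137, -0.533, 0.182] pointing down, gripper open.
Joint ranges: [-3.03, 3.03], [-0.79, 2.21], [0.23, 2.52], [-1.04, 4.18], [0, 3.07], [-2.55, 2.55]. Speed limits (rad/s): [2.22, 2.22, 2.57, 3.14, 3.14, 3.14].

## Interface

Orientations are given as [roll, pitch, yaw] about the fixed x, y, z axes, in that order (R = Rz(yaw) Ry(pitch) Rx(roll)).
In Python, from station import ctrl gives the robot as it stands.
- The arm moves only by the tool move_arm, never from a script. Its argument "increments" is a list of rows, each a list of 7 numbers: the opening, from 0 (shut) to 1 (fully open), then the shift along the tool's x, y, z in units of 50 mm (1.0 is 50 mm), then the turn, a rotation vector about the tool's x, y, z in rad. In form: [[claw, tx, ty, tz, rx, ry, rz], ...]. A call has 1 to 20 rows; each row shifts and turns the commanded pose from where the row before left it, along the tool's axes as they then stand; what a row does not reach is not made up. A row lasts 1/10 s, in which the tool goes at most 50 mm and 8.59 degrees, less where a joint would pass 70% of its speed; a pose out of reach is approached as far as the arm can. A call is refused whole if a number of a shift passes 1 or a number of a turn 0.15, either way. A call with a gripper value outside its range is refused whole. The fingers move at their own pace and stop on an object; "force" is the grip in N (left out, the last holds). Time passes only in rows, so rows that do not move let the fingers close. It gives the time, the measured TCP pose, the force, the opening and the grip force at its end, in the units of the state.
- ctrl.get_obs(): the state, without advancing time (a new reading comes with each control period).
- ctrl.camera(name): name is "scene" or "side" or "wrist"; returns a dict with "color" (400x640x3 uint8, blue, green, red), "K" (3x3 intrinsics, pixels), "distortion" ([k1, k2, p1, p2, k3] as OpenCV has them; the pictures are not rectified), "pose" (4x4, takes a point from camera to world coordinates); the wrist camera has in their place "tool_from_camera" (4x4, takes a point from camera to tool coordinates, whose origin is the TCP and whose axes are the flange's). Camera axes: x right, y down, z forward; pixel columns grow to the right and rows downward; lengths in m; the calibration is good to about 2 mm. A picture is of the moment at which its call begins: read the wrist's pose just before it. There is no depth.
- ctrl.hand_in(): hands the job in; it is judged then, once.
Trained networks look in a picture, given as the dict that the camera call returned (one of the last four; its "shot" number tells which), for a name from the list of things; names that differ only in an ending like _2 or _b are one class to them, and where a whole thing is asked for, a point or a joint stands for the part that bears it (a point fixed in the world has none). Each returns a list of dicts, best first, with "conf" (0 to 1); they miss things now and then, are a little off and sometimes report something else, mostly with a low value. They report only what shows in the picture. A call takes as long as a camera call. They do not tell look-alikes from the thing itself.
- ctrl.cut_out(name, picture): "mask" (400x640 bool, what is visible of it) and "centre" ([row, column] in pixels, amid what is visible of it).
The state is a dict: "time_s": time; "qpos": joint angles; "joint_vel": joint speeds; "tau": joint torques, N m; "ee_pos": TCP position; "eef_rot": TCP orientation; "force": force on the tool from outside, world axes, zero at the start; "moment": the same for the moment, N m; "grip_width": finger opening in m; "grip_force": force on a finger pad.
Only numpy, scipy, OpenCV 4.12 (cv2) and the standard library are available. Lean on these libraries where they do the work, as an engineer would, in place of code of your own. Each camera call takes 0.05 s, during which the arm holds its last target. There are 200 camera calls.

## Working session

There is one attempt and no reset: what is moved stays moved. The work goes in short steps, Python scripts to look and compute and a tool call to move; the robot and the scene stay as the last step left them, time stands still between calls to the robot, and variables do not carry over. Pictures are saved under pics/ and viewed, at most 10 in all, crops included, and the job is handed in when it is done.

Besides the shell and the picture viewer there is one more tool, called after "Call:" as name(argument=value, ...) on one line, values as JSON. move_arm: Moves the arm, as the interface text tells. Its arguments: {"type":"object","properties":{"increments":{"type":"array","items":{"type":"array","items":{"type":"number"}}},"force":{"type":"number"}},"required":["increments"]}

```bash
mkdir -p pics; ls
cat > h.py <<'E'
import numpy as np, cv2
from station import ctrl
def ray(cam,px,pose=None):
    P=cam["pose"] if pose is None else pose
    P=np.array(P);u=cv2.undistortPoints(np.array([[px]],float),np.array(cam["K"]),np.array(cam["distortion"]))[0,0]
    return P[:3,3],P[:3,:3]@np.array([u[0],u[1],1.])
def onz(cam,px,z,pose=None):
    o,d=ray(cam,px,pose);return o+d*(z-o[2])/d[2]
def proj(cam,p,pose=None):
    P=np.linalg.inv(np.array(cam["pose"] if pose is None else pose))
    return cv2.projectPoints(np.array(p,float).reshape(-1,3),cv2.Rodrigues(P[:3,:3])[0],P[:3,3],np.array(cam["K"]),np.array(cam["distortion"]))[0][:,0]
E
python3 - <<'E'
from h import *
for n in("scene","side"):
    c=ctrl.camera(n);cv2.imwrite(f"pics/{n}0.png",c["color"]);print(n,np.round(c["pose"],3).tolist())
    for k in "press press_arm pan foot rack tile_board weight cork_mat glue_red cup_ash wood_rib jar_yellow_lid paint_coral".split():
        try:
            for r in ctrl.cut_out(k,c)[:5]:
                ys,xs=np.nonzero(r["mask"]);print(k,round(r["conf"],2),np.round(r["centre"][::-1]),"box",xs.min(),xs.max(),ys.min(),ys.max(),len(xs),np.round(onz(c,r["centre"][::-1],0.01)[:2],3))
        except Exception as e: print(k,e)
print(ctrl.get_obs())
E
```

```text
pics
scene [[-0.746, 0.574, -0.338, 0.894], [0.666, 0.641, -0.382, 0.473], [-0.003, -0.51, -0.86, 1.081], [0.0, 0.0, 0.0, 1.0]]
press 0.58 [340. 253.] box 293 375 206 284 2285 [0.539 0.186]
press 0.38 [272. 147.] box 263 285 140 154 252 [ 0.431 -0.293]
press_arm 0.92 [358. 261.] box 321 375 225 274 802 [0.514 0.243]
pan 0.72 [359. 256.] box 322 376 226 275 819 [0.498 0.234]
foot 0.94 [358. 258.] box 321 375 225 274 801 [0.506 0.235]
rack 0.58 [248. 149.] box 233 263 138 163 628 [ 0.502 -0.348]
tile_board 0.92 [301. 104.] box 279 322 100 110 411 [ 0.203 -0.391]
tile_board 0.69 [273. 148.] box 262 287 140 154 290 [ 0.432 -0.286]
weight 0.79 [259. 224.] box 252 267 216 234 246 [ 0.664 -0.069]
cork_mat 0.68 [345. 200.] box 329 354 189 210 449 [0.387 0.055]
cork_mat 0.58 [267. 226.] box 248 275 215 238 279 [ 0.651 -0.042]
glue_red 0.73 [385. 315.] box 374 398 305 330 481 [0.575 0.414]
cup_ash 0.73 [196. 163.] box 185 206 151 175 391 [ 0.685 -0.424]
wood_rib 0.71 [379. 227.] box 368 392 217 232 296 [0.375 0.205]
jar_yellow_lid 0.7 [230. 247.] box 226 240 236 252 199 [ 0.786 -0.062]
paint_c
[... 1542 characters left out ...]
277]
{'time_s': 1.4, 'qpos': array([-1.38559971e+00,  2.99899997e-01,  1.52098320e+00,  5.72139133e-06,
        1.32069190e+00, -6.66122311e-02]), 'joint_vel': array([ 9.84974604e-04,  1.65459385e-05,  6.71382795e-04, -4.19545368e-04,
        7.25846591e-04,  9.45767886e-04]), 'tau': array([-1.55020571e-04, -5.31659710e+01, -3.52917230e+01,  7.08311540e-02,
        2.13250163e-02, -1.68054549e-05]), 'ee_pos': array([ 0.13702811, -0.5326568 ,  0.1820527 ]), 'eef_rot': array([ 3.14157477e+00, -4.36294625e-06,  2.51807431e-01]), 'force': array([ 0.22134848, -0.73129597, -0.38183698]), 'moment': array([-0.01606769, -0.0366748 ,  0.00308362]), 'grip_force': 0.0, 'grip_width': 0.09392896113356372}
```

View pics/scene0.png

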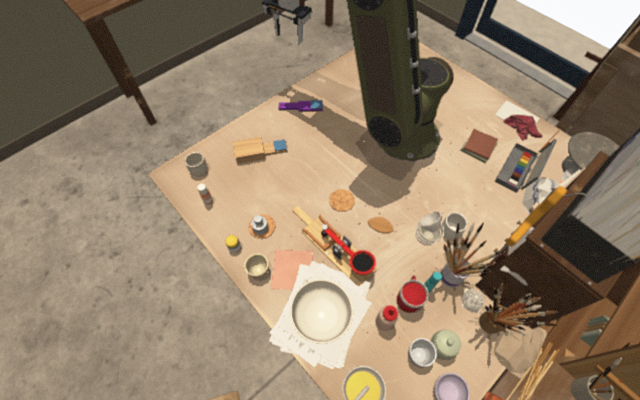

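View pics/side0.png

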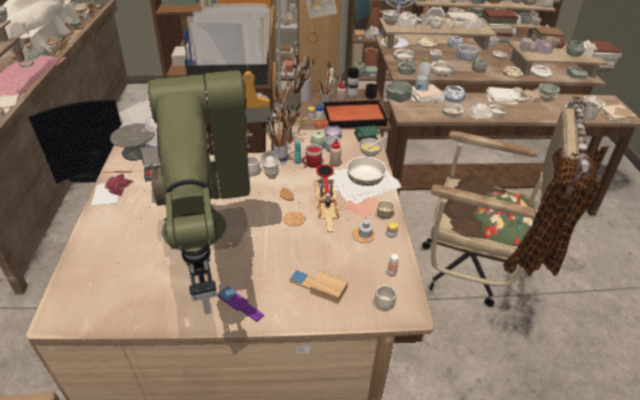

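The scene view shows the board and rack at about (262,148), the weight on its mat at (260,224), a second mat at (342,200), and the press between tongue (297,210) and pan (362,262). The purple decoy is at (300,105). The weight's mat is at about y=-0.06 and the other at y=+0.055, so the weight's mat is the rightmost. Next I'll move in for wrist views.

```bash
cat >> h.py <<'E'
from scipy.spatial.transform import Rotation as Ro
def go(target,yaw=None):
    o=ctrl.get_obs();R=Ro.from_euler('xyz',o["eef_rot"]);d=R.inv().apply(np.array(target)-o["ee_pos"])/0.05
    print("tool shift units",np.round(d,3),"yawturn(rz tool)",None if yaw is None else round(-((yaw-o["eef_rot"][2]+np.pi/2)%np.pi-np.pi/2),3))
def wr():
    o=ctrl.get_obs();c=ctrl.camera("wrist");T=np.eye(4);T[:3,:3]=Ro.from_euler('xyz',o["eef_rot"]).as_matrix();T[:3,3]=o["ee_pos"]
    c["pose"]=T@np.array(c["tool_from_camera"]);return c
E
python3 - <<'E'
from h import *
c=wr();print(np.round(c["tool_from_camera"],3),c["K"]);go([0.44,-0.29,0.36])
s=ctrl.camera("scene");print([np.round(onz(s,p,z),3) for p,z in(((297,210),0.008),((362,262),.08),((260,222),.054))])
E
```

```text
[[ 0.    -0.97  -0.243  0.07 ]
 [ 1.     0.     0.001  0.001]
 [-0.    -0.243  0.97  -0.203]
 [ 0.     0.     0.     1.   ]] [[327.80090524   0.         322.97844546]
 [  0.         327.80090524 196.37069757]
 [  0.           0.           1.        ]]
tool shift units [ 7.077 -3.19  -3.559] yawturn(rz tool) None
[array([ 0.536, -0.025,  0.008]), array([0.532, 0.268, 0.08 ]), array([ 0.668, -0.048,  0.054])]
```

Call:
move_arm(increments=[[1,0.2,-0.05,-0.6,0,0,0],[1,0.5,-0.2,-0.6,0,0,0],[1,0.6,-0.28,-0.6,0,0,0],[1,0.6,-0.28,-0.6,0,0,0],[1,0.6,-0.28,-0.6,0,0,0],[1,0.6,-0.28,-0.5,0,0,0],[1,0.6,-0.28,0,0,0,0],[1,0.6,-0.28,0,0,0,0],[1,0.6,-0.28,0,0,0,0],[1,0.6,-0.28,0,0,0,0],[1,0.6,-0.28,0,0,0,0],[1,0.5,-0.2,0,0,0,0],[1,0.4,-0.18,0,0,0,0],[1,0,0,0,0,0,0],[1,0,0,0,0,0,0]])

```text
time_s: 3.0
ee_pos: [0.4366, -0.293, 0.357]
eef_rot: [-3.142, 0.0, 0.253]
force: [-0.8, 0.0, -0.7]
grip_width: 0.0942
grip_force: 0.0
```

Run:
```python
from h import *
c=wr();cv2.imwrite("pics/w1.png",c["color"]);o=ctrl.get_obs();print(o["ee_pos"],o["eef_rot"],o["time_s"])
for k in "tile_board rack weight cork_mat tile_centre".split():
    for r in ctrl.cut_out(k,c)[:5]:
        m=r["mask"].astype(np.uint8);q=cv2.boxPoints(cv2.minAreaRect(cv2.findNonZero(m)))
        print(k,round(r["conf"],2),np.round(r["centre"][::-1]),m.sum(),np.round(q).tolist())
go([0.6,-0.03,.36])
```

```text
[ 0.43634456 -0.29328916  0.35704673] [3.14152865e+00 9.84810032e-05 2.51675259e-01] 3.05
tile_board 0.74 [318. 164.] 1531 [[290.0, 173.0], [326.0, 136.0], [346.0, 157.0], [310.0, 193.0]]
tile_board 0.63 [353. 280.] 1566 [[301.0, 293.0], [381.0, 253.0], [393.0, 276.0], [313.0, 316.0]]
weight 0.55 [319. 163.] 1477 [[290.0, 173.0], [326.0, 136.0], [347.0, 157.0], [310.0, 193.0]]
weight 0.39 [363. 118.] 3514 [[318.0, 128.0], [367.0, 76.0], [405.0, 112.0], [355.0, 164.0]]
cork_mat 0.65 [120. 130.] 2422 [[81.0, 126.0], [116.0, 90.0], [158.0, 132.0], [123.0, 168.0]]
cork_mat 0.45 [213.   0.] 87 [[201.0, 0.0], [226.0, 0.0], [226.0, 4.0], [201.0, 4.0]]
tile_centre 0.86 [351. 280.] 1457 [[304.0, 294.0], [378.0, 251.0], [391.0, 273.0], [317.0, 316.0]]
tile_centre 0.73 [317. 164.] 1486 [[289.0, 173.0], [326.0, 136.0], [347.0, 157.0], [310.0, 194.0]]
tool shift units [ 4.479 -4.29  -0.057] yawturn(rz tool) None
```

View pics/w1.png

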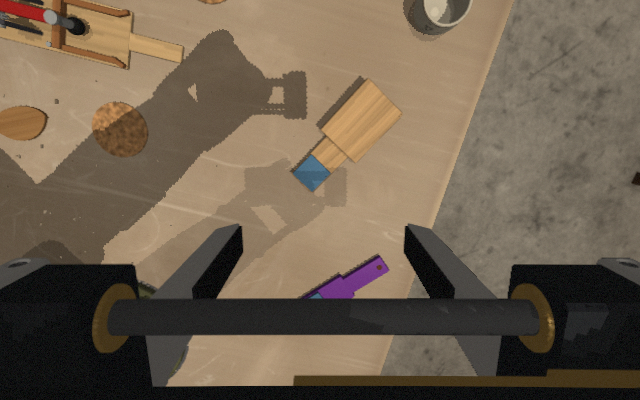

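The wrist view shows the board's blue tile at (311,172), sticking out of the rack whose block centres on (362,120). The purple decoy is at (345,280), the press tongue at (182,50), and the other mat at (120,130). Next view: press and weight.

Run:
```python
from h import *
go([0.47,0.06,.26],0.0)
```

```text
tool shift units [ 2.407 -6.679  1.942] yawturn(rz tool) 0.251
```

Call:
move_arm(increments=[[1,0.1,-0.4,0,0,0,0],[1,0.2,-0.6,0.1,0,0,0],[1,0.2,-0.6,0.15,0,0,0],[1,0.2,-0.6,0.15,0,0,0],[1,0.2,-0.6,0.15,0,0,0],[1,0.2,-0.6,0.2,0,0,0],[1,0.2,-0.6,0.2,0,0,0],[1,0.2,-0.6,0.2,0,0,0],[1,0.2,-0.6,0.2,0,0,0],[1,0.2,-0.6,0.2,0,0,0],[1,0.2,-0.5,0.2,0,0,0],[1,0.2,-0.38,0.2,0,0,0],[1,0,0,0,0,0,0.125],[1,0,0,0,0,0,0.125],[1,0,0,0,0,0,0],[1,0,0,0,0,0,0]])

```text
time_s: 4.9
ee_pos: [0.4649, 0.059, 0.2596]
eef_rot: [-3.142, -0.0, 0.005]
force: [0.8, 0.3, -0.5]
grip_width: 0.0939
grip_force: 0.0
```

Run:
```python
from h import *
c=wr();cv2.imwrite("pics/w2.png",c["color"]);o=ctrl.get_obs();print(o["ee_pos"],o["eef_rot"],o["time_s"])
import pickle;pickle.dump({k:c[k] for k in("color","K","distortion","pose")},open("w2.pkl","wb"))
for k in "press press_arm weight cork_mat".split():
    for r in ctrl.cut_out(k,c)[:5]:
        m=r["mask"].astype(np.uint8);q=cv2.boxPoints(cv2.minAreaRect(cv2.findNonZero(m)))
        print(k,round(r["conf"],2),np.round(r["centre"][::-1]),m.sum(),np.round(q).tolist())
```

```text
[0.46493417 0.05893387 0.25966604] [-3.14156925e+00 -2.81935288e-04  4.76016289e-03] 4.95
press 0.58 [228. 116.] 16007 [[102.0, 81.0], [396.0, 81.0], [396.0, 149.0], [102.0, 149.0]]
press 0.26 [151. 118.] 5835 [[96.0, 142.0], [107.0, 75.0], [295.0, 108.0], [283.0, 175.0]]
press_arm 0.69 [153. 116.] 5954 [[96.0, 143.0], [108.0, 75.0], [295.0, 108.0], [283.0, 176.0]]
weight 0.82 [420.  10.] 909 [[398.0, 0.0], [446.0, 0.0], [446.0, 25.0], [398.0, 25.0]]
weight 0.31 [230. 114.] 16099 [[102.0, 80.0], [396.0, 80.0], [396.0, 151.0], [102.0, 151.0]]
cork_mat 0.96 [418.  26.] 1818 [[383.0, 0.0], [454.0, 0.0], [454.0, 47.0], [383.0, 47.0]]
cork_mat 0.84 [331. 211.] 2787 [[291.0, 212.0], [332.0, 170.0], [374.0, 212.0], [332.0, 253.0]]
```

View pics/w2.png

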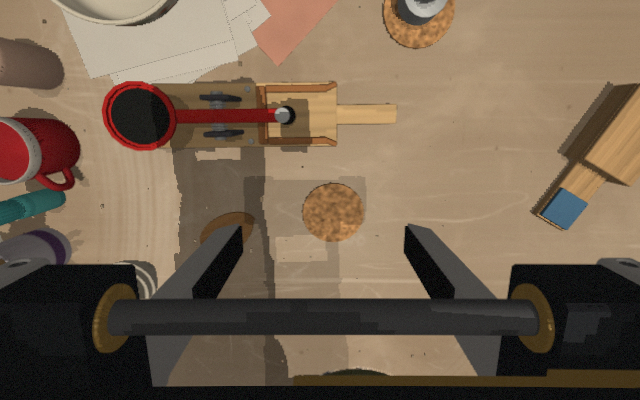

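The press lies along +y: tongue end (396,114), base edge x≈338, pan (140,116). The weight is at (420,8) on the upper mat at (418,12), and the other mat is at (332,212). I'll enlarge the press to fit its pose.

Run:
```python
import cv2,pickle
c=pickle.load(open("w2.pkl","rb"))["color"]
a=cv2.resize(c[74:156,195:405],None,fx=3.8,fy=3.8,interpolation=cv2.INTER_CUBIC)
cv2.imwrite("pics/w2c.png",a);print(a.shape)
```

```text
(312, 798, 3)
```

View pics/w2c.png

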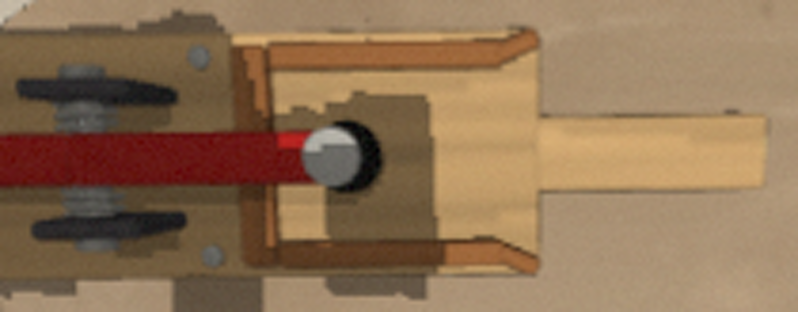

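Run:
```python
from h import *
import pickle
c=pickle.load(open("w2.pkl","rb"))
px=[(766,117),(764,187),(540,33),(540,273),(540,116),(540,190)]
M=[(-.173,-.013),(-.173,.013),(-.093,-.042),(-.093,.042),(-.093,-.013),(-.093,.013)]
W=np.array([onz(c,((u+.5)/3.8+194.5,(v+.5)/3.8+73.5),.008)[:2] for u,v in px]);M=np.array(M)
print(np.round(W,4))
m=M.mean(0);w=W.mean(0);U=M-m;V=W-w
t=np.arctan2((U[:,0]*V[:,1]-U[:,1]*V[:,0]).sum(),(U*V).sum());R=np.array([[np.cos(t),-np.sin(t)],[np.sin(t),np.cos(t)]])
o=w-R@m;print("press",o,"yaw",t,"res mm",np.round((W-(M@R.T+o))*1e3,1).tolist())
Q=np.eye(4);Q[:2,:2]=R;Q[:2,3]=o;np.save("press.npy",Q)
g=lambda *p:(Q@[*p,1])[:3]
print("proj pan",proj(c,[g(.134,0,.075),g(0,.0,.022),g(.050,-.024,.072),g(.05,.024,.072)]),"pan w",g(.134,0,.075))
# weight
q=onz(c,(420,8),.06);print("weight rough",q)
# tile
t4=[onz(c,p,.018) for p in((537,211),(565,229),(586,207),(560,188))];print(np.round(t4,4))
go([0.56,-0.07,.2]);go([0.36,-.25,.2])
```

```text
[[ 0.5486 -0.0392]
 [ 0.5247 -0.0399]
 [ 0.5761  0.0405]
 [ 0.494   0.0392]
 [ 0.5486  0.0401]
 [ 0.5233  0.0397]]
press [0.53403079 0.13306018] yaw 1.5862038785821608 res mm [[-1.1, 0.5], [1.0, 0.2], [-1.3, -0.2], [0.5, -0.2], [0.1, -0.2], [0.8, -0.2]]
proj pan [[140.30322323 116.01065577]
 [265.64871156 115.02236766]
 [212.98442243  93.66607086]
 [216.83223596 136.60540955]] pan w [0.53196626 0.26704427 0.075     ]
weight rough [ 0.64908596 -0.04778339  0.06      ]
[[ 0.4046 -0.2431  0.018 ]
 [ 0.3782 -0.2868  0.018 ]
 [ 0.4109 -0.3097  0.018 ]
 [ 0.4379 -0.2691  0.018 ]]
tool shift units [1.894 2.587 1.192] yawturn(rz tool) None
tool shift units [-2.117  6.176  1.192] yawturn(rz tool) None
```

Call:
move_arm(increments=[[1,0.3,0.4,0,0,0,0],[1,0.4,0.5,0,0,0,0],[1,0.4,0.5,0,0,0,0],[1,0.4,0.5,0,0,0,0],[1,0.2,0.3,0,0,0,0],[1,0,0,0,0,0,0],[1,0,0,0,0,0,0]])

```text
time_s: 5.85
ee_pos: [0.5499, -0.0505, 0.2593]
eef_rot: [-3.141, 0.001, 0.002]
force: [-0.8, -1.0, -0.2]
grip_width: 0.094
grip_force: 0.0
```

Run:
```python
from h import *
c=wr();o=ctrl.get_obs();print(o["ee_pos"],o["eef_rot"],o["time_s"])
for k in "weight weight_knob cork_mat".split():
    for r in ctrl.cut_out(k,c)[:3]:
        m=r["mask"].astype(np.uint8);q=cv2.boxPoints(cv2.minAreaRect(cv2.findNonZero(m)))
        print(k,round(r["conf"],2),np.round(r["centre"][::-1]),m.sum(),np.round(q).tolist())
        cn=max(cv2.findContours(m,0,1)[0],key=len)
        if k=="cork_mat":
            (e,ax,_)=cv2.fitEllipse(cv2.convexHull(cn));print(e,ax,onz(c,e,.005))
            W=np.array([onz(c,p[0].astype(float),.005)[:2] for p in cv2.convexHull(cn)]);(e,r0)=cv2.minEnclosingCircle(W.astype(np.float32));print(e,r0)
cv2.imwrite("pics/w3.png",cv2.resize(c["color"][0:240,180:500],None,fx=2.4,fy=2.4))
```

```text
[ 0.54977307 -0.0500983   0.2595739 ] [-3.14140540e+00  8.74015684e-05  2.39602512e-03] 5.9
weight 0.75 [330.  72.] 1566 [[298.0, 72.0], [330.0, 41.0], [360.0, 71.0], [329.0, 103.0]]
weight_knob 0.89 [327.  68.] 1627 [[301.0, 84.0], [320.0, 41.0], [359.0, 59.0], [339.0, 102.0]]
cork_mat 0.71 [260. 264.] 2397 [[227.0, 281.0], [248.0, 230.0], [298.0, 251.0], [277.0, 302.0]]
(260.0715026855469, 265.34356689453125) (54.619956970214844, 58.771446228027344) [0.39776798 0.04363831 0.005     ]
(0.3969428539276123, 0.04406321048736572) 0.04570312425494194
cork_mat 0.65 [335.  94.] 2192 [[298.0, 44.0], [364.0, 44.0], [364.0, 114.0], [298.0, 114.0]]
(330.6171875, 79.58580017089844) (67.88156127929688, 72.04080200195312) [ 0.66445861 -0.06120252  0.005     ]
(0.6632753610610962, -0.061546072363853455) 0.04549787566065788
```

View pics/w3.png

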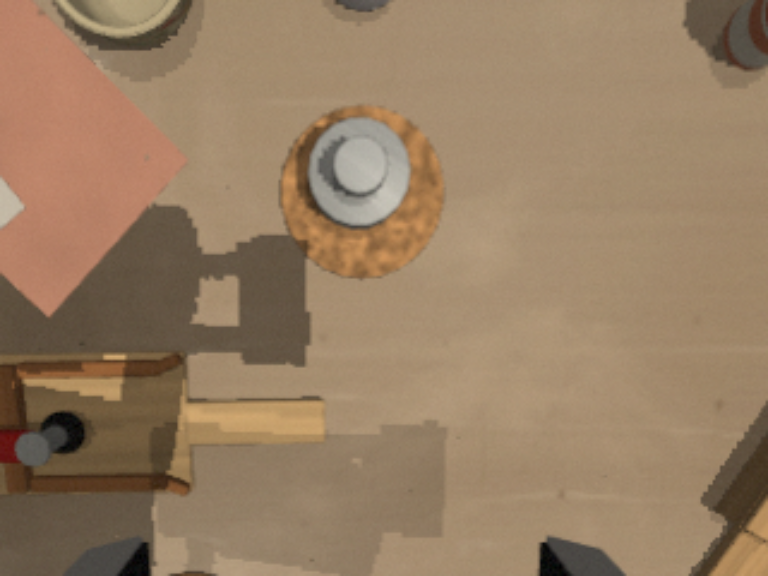

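The weight's knob top is at full-frame (330,68), and its mat centre is at (0.6635,-0.0614) with a measured radius of 45.5 mm, which matches. This mat is the one farther right (y=-0.061 vs +0.044), and the weight stands on it.

Run:
```python
from h import *
import numpy as np
o=ctrl.get_obs();print(o["qpos"])
T=np.eye(4);T[:3,:3]=Ro.from_euler('xyz',o["eef_rot"]).as_matrix();T[:3,3]=o["ee_pos"]
c=wr()
k=onz(c,(330,68.3),.069);print("knob",k,"body top",onz(c,(180+360/2.4,172/2.4),.050))
print("tongue",onz(c,(315,167),.008),onz(c,(315,184.6),.008),(np.load("press.npy")@[-.173,0,.008,1])[:3])
print("radius px check",proj(c,[k+[0,.013,0],k-[0,.013,0]]))
go([k[0],k[1],.12],np.pi/2)
```

```text
[-1.56900514e-01  2.57696698e-01  1.39523552e+00  5.36065563e-05
  1.48819160e+00  1.41102991e+00]
knob [ 0.67053847 -0.05835081  0.069     ] body top [ 0.66923463 -0.05876699  0.05      ]
tongue [ 0.54894509 -0.03972105  0.008     ] [ 0.52379975 -0.03965429  0.008     ] [ 0.53669619 -0.03991929  0.008     ]
radius px check [[318.45230103  68.25897876]
 [341.54734803  68.33643313]]
tool shift units [2.411 0.173 2.799] yawturn(rz tool) -1.568
```

Call:
move_arm(increments=[[1,0,0,0.2,0,0,-0.14],[1,0,0,0.25,0,0,-0.142],[1,0,0,0.25,0,0,-0.142],[1,0,0,0.25,0,0,-0.142],[1,0,0,0.25,0,0,-0.142],[1,0,0,0.25,0,0,-0.142],[1,0,0,0.25,0,0,-0.142],[1,0,0,0.25,0,0,-0.142],[1,0,0,0.25,0,0,-0.142],[1,0,0,0.25,0,0,-0.142],[1,0,0,0.15,0,0,-0.15],[1,0,0.3,0,0,0,0],[1,0,0.5,0,0,0,0],[1,-0.1,0.5,0,0,0,0],[1,-0.07,0.5,0,0,0,0],[1,0,0.4,0,0,0,0],[1,0,0.2,0,0,0,0],[1,0,0,0,0,0,0],[1,0,0,0,0,0,0]])

```text
time_s: 8.0
ee_pos: [0.6697, -0.0589, 0.1294]
eef_rot: [-3.141, -0.0, 1.57]
force: [-0.3, -0.0, 0.0]
grip_width: 0.0937
grip_force: 0.0
```

Run:
```python
from h import *
o=ctrl.get_obs();print(o["ee_pos"],o["eef_rot"],o["time_s"],o["qpos"]);go([.6698,-.0585,.024],np.pi/2)
```

```text
[ 0.66966355 -0.05892152  0.12943121] [-3.14120069e+00 -4.66200081e-05  1.57027054e+00] 8.0 [-1.42227620e-01  6.17393662e-01  1.18757869e+00 -9.46128146e-06
  1.33701492e+00 -1.41699646e-01]
tool shift units [0.008 0.004 2.109] yawturn(rz tool) -0.001
```

Call:
move_arm(increments=[[1,0,0,0.3,0,0,0],[1,0,0,0.4,0,0,0],[1,0,0,0.4,0,0,0],[1,0,0,0.4,0,0,0],[1,0,0,0.4,0,0,0],[1,0,0,0.2,0,0,0],[0.3,0,0,0,0,0,0],[0.3,0,0,0,0,0,0],[0.3,0,0,0,0,0,0],[0.3,0,0,0,0,0,0],[0.3,0,0,0,0,0,0]], force=35)

```text
time_s: 9.1
ee_pos: [0.6703, -0.0593, 0.0251]
eef_rot: [3.141, 0.0, 1.57]
force: [-0.3, 0.3, 0.0]
grip_width: 0.0572
grip_force: 0.0
```

Call:
move_arm(increments=[[0.3,0,0,0,0,0,0],[0.3,0,0,0,0,0,0],[0.3,0,0,-0.2,0,0,0],[0.3,0,0,-0.4,0,0,0],[0.3,0,0,-0.5,0,0,0],[0.3,0,0,-0.5,0,0,0],[0.3,0,0,-0.5,0,0,0],[0.3,0,0,-0.4,0,0,0]])

```text
time_s: 9.9
ee_pos: [0.6704, -0.0593, 0.1521]
eef_rot: [3.14, 0.0, 1.57]
force: [0.0, -0.4, -0.4]
grip_width: 0.0282
grip_force: 0.0
```

Run:
```python
from h import *
print(ctrl.get_obs());Q=np.load("press.npy");p=(Q@[.134,0,.075,1])[:3];print(p)
go([p[0],p[1],.15])
```

```text
{'time_s': 9.9, 'qpos': array([-1.42619872e-01,  6.00742398e-01,  1.16067708e+00, -1.82223643e-06,
        1.37828221e+00, -1.41648071e-01]), 'joint_vel': array([ 3.68487922e-04, -1.38557448e-01, -2.24857172e-01,  2.57936587e-05,
        3.70094441e-01, -6.21428425e-04]), 'tau': array([ 1.97689090e-02, -6.91157842e+01, -3.45748758e+01,  6.92758150e-02,
       -6.08563609e-01, -1.02762559e-03]), 'ee_pos': array([ 0.6703615 , -0.05928554,  0.15214765]), 'eef_rot': array([3.13972087e+00, 2.68728700e-04, 1.56982462e+00]), 'force': array([ 0.0269163 , -0.41265557, -0.38104308]), 'moment': array([-0.022842  , -0.09588011, -0.02933677]), 'grip_force': 0.0, 'grip_width': 0.028229348585585092}
[0.53196626 0.26704427 0.075     ]
tool shift units [ 6.524 -2.774  0.036] yawturn(rz tool) None
```

The grip missed, so I'll look at the weight before trying again.

Call:
move_arm(increments=[[1,-0.5,0,-0.5,0,0,0],[1,-0.7,0,-0.7,0,0,0],[1,-0.7,0,-0.7,0,0,0],[1,0,0,0,0,0,0],[1,0,0,0,0,0,0]])

```text
time_s: 10.4
ee_pos: [0.6699, -0.1548, 0.2453]
eef_rot: [3.14, 0.0, 1.569]
force: [-1.3, 0.2, -0.6]
grip_width: 0.0646
grip_force: 0.0
```

Run:
```python
from h import *
c=wr();o=ctrl.get_obs();print(o["ee_pos"],o["eef_rot"],o["time_s"])
for r in ctrl.cut_out("weight",c)[:3]:
    ys,xs=np.nonzero(r["mask"]);print(r["conf"],r["centre"],xs.min(),xs.max(),ys.min(),ys.max())
s=ctrl.camera("scene");a=cv2.resize(s["color"][190:260,220:300],None,fx=4.5,fy=4.5)
b=c["color"][0:300,150:490];b=cv2.resize(b,(357,315))
cv2.imwrite("pics/m1.png",np.hstack([a,b]))
```

```text
[ 0.66974553 -0.15386674  0.24407825] [-3.14079863e+00 -4.42578725e-04  1.56972146e+00] 10.45
0.76 [90.2, 324.9] 301 344 69 113
```

View pics/m1.png

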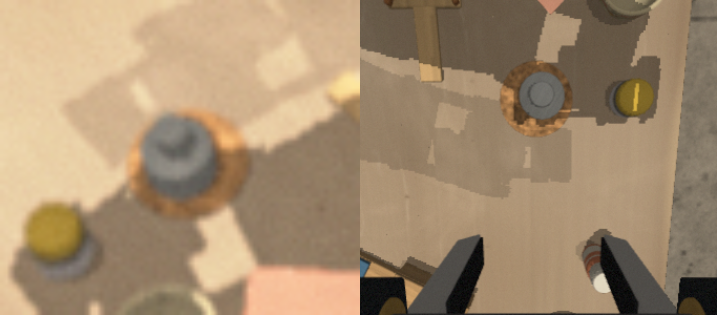

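The weight is still upright on its mat, at (541,95) in the right half of the composite. I lifted before the fingers had closed. I'll repeat with more closing time.

Run:
```python
from h import *
c=wr();
p=onz(c,(150+541/1.05,95/1.05),.069);print(p)
go([p[0],p[1],.024],np.pi/2)
```

```text
[ 1.03880789 -0.06006566  0.069     ]
tool shift units [1.857 7.388 4.377] yawturn(rz tool) 0.0
```

Call:
move_arm(increments=[[1,0.4,0,0.3,0,0,0],[1,0.6,0,0.5,0,0,0],[1,0.6,0,0.5,0,0,0],[1,0.27,0,0.5,0,0,0],[1,0,0,0.6,0,0,0],[1,0,0,0.6,0,0,0],[1,0,0,0.6,0,0,0],[1,0,0,0.5,0,0,0],[1,0,0,0.28,0,0,0],[0.3,0,0,0,0,0,0],[0.3,0,0,0,0,0,0],[0.3,0,0,0,0,0,0],[0.3,0,0,0,0,0,0],[0.3,0,0,0,0,0,0],[0.3,0,0,0,0,0,0],[0.3,0,0,0,0,0,0],[0.3,0,0,0,0,0,0],[0.3,0,0,0,0,0,0]], force=35)

```text
time_s: 12.4
ee_pos: [0.6701, -0.0608, 0.0255]
eef_rot: [-3.142, -0.0, 1.57]
force: [-0.3, 0.3, -0.5]
grip_width: 0.0291
grip_force: 0.0
```

Run:
```python
from h import *
c=wr();s=ctrl.camera("side");a=cv2.resize(s["color"][190:260,320:410],(480,373),interpolation=cv2.INTER_CUBIC)
b=c["color"][100:400,180:460];b=cv2.resize(b,(318,373))
cv2.imwrite("pics/m2.png",np.hstack([a,b]))
```

```text
(no output)
```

View pics/m2.png

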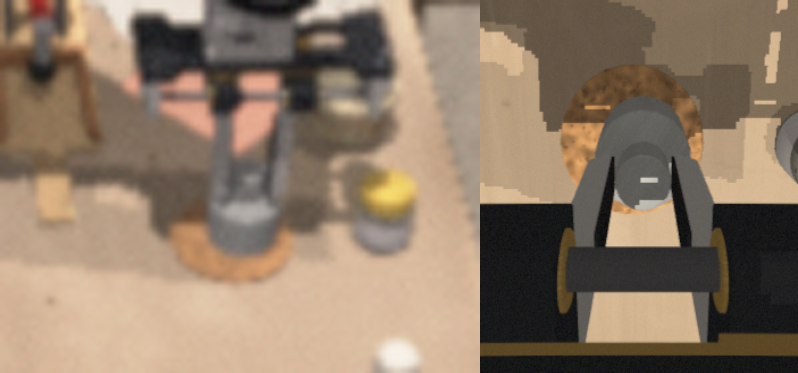

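Run:
```python
from h import *
c=wr();o=ctrl.get_obs();print(o["ee_pos"],o["eef_rot"],o["grip_width"],o["time_s"])
P=[o["ee_pos"]+np.array(d) for d in([.0145,0,0],[-.0145,0,0],[.0145,.008,0],[-.0145,.008,0],[0.0145,0,.019],[-.0145,0,.019],[0.0145,0,.06])]
P+=[np.array([.67,-.059,.069]),np.array([.67,-.059+.026,.05]),np.array([.67+.026,-.059,.05]),np.array([.67,-.059+.026,.005]),np.array([.67,-.085,.05])]
print(np.round(proj(c,P)))
b=c["color"][120:280,230:420].copy();b=cv2.resize(b,None,fx=4,fy=4,interpolation=cv2.INTER_CUBIC)[:600]
for k,p in enumerate(proj(c,P)):cv2.circle(b,tuple(int(v) for v in (p-[230,120])*4),3,(0,0,255) if k<7 else (0,255,0),-1)
cv2.imwrite("pics/m3.png",b)
```

```text
[ 0.67009071 -0.06078733  0.02553931] [ 3.14157783e+00 -2.69550118e-05  1.56973354e+00] 0.02841889960594055 12.55
[[345. 224.]
 [300. 224.]
 [345. 212.]
 [300. 212.]
 [347. 235.]
 [298. 235.]
 [353. 265.]
 [322. 248.]
 [322. 191.]
 [367. 235.]
 [322. 176.]
 [322. 276.]]
```

View pics/m3.png

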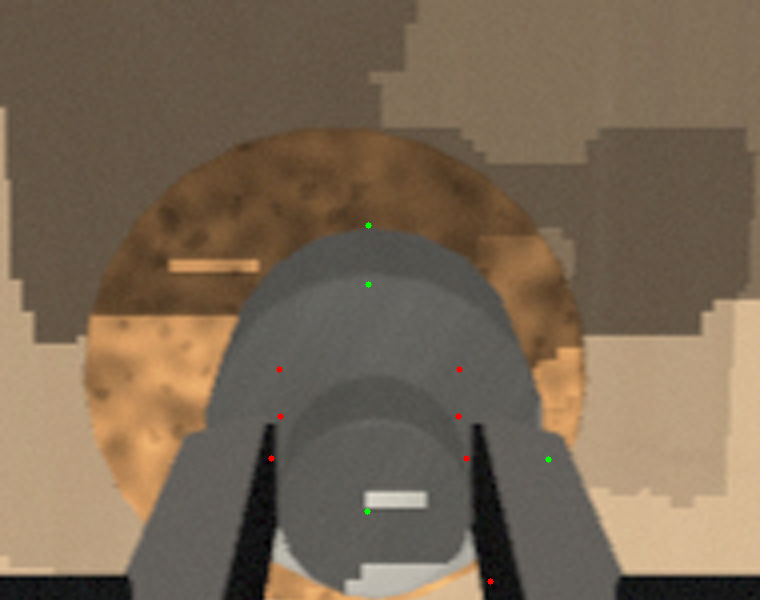

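The weight's projected points (green) match the picture. The fingers straddle the knob at about (275,425) and (475,425), and just haven't been closed far enough to touch it. So I'll close fully on the knob.

Call:
move_arm(increments=[[0,0,0,0,0,0,0],[0,0,0,0,0,0,0],[0,0,0,0,0,0,0],[0,0,0,0,0,0,0]], force=35)

```text
time_s: 12.95
ee_pos: [0.6702, -0.0608, 0.0255]
eef_rot: [3.141, 0.0, 1.57]
force: [2.8, 0.3, -1.1]
grip_width: 0.0248
grip_force: 35.0
```

Call:
move_arm(increments=[[0,0,0,-0.1,0,0,0],[0,0,0,-0.3,0,0,0],[0,0,0,-0.5,0,0,0],[0,0,0,-0.5,0,0,0],[0,0,0,-0.6,0,0,0],[0,0,0,-0.6,0,0,0],[0,0,0,-0.2,0,0,0],[0,0,0,0,0,0,0]])

```text
time_s: 13.75
ee_pos: [0.6704, -0.0608, 0.167]
eef_rot: [3.139, 0.0, 1.57]
force: [-0.2, -1.0, -8.3]
grip_width: 0.025
grip_force: 35.0
```

Run:
```python
from h import *
c=wr();o=ctrl.get_obs();print(o["ee_pos"],o["eef_rot"],o["time_s"],o["force"],o["moment"])
for k in("weight","weight_knob"):
  for r in ctrl.cut_out(k,c)[:1]:
    ys,xs=np.nonzero(r["mask"]);print(r["conf"],r["centre"],xs.min(),xs.max(),ys.min(),ys.max())
z=o["ee_pos"][2]; e=o["ee_pos"]
for dz in(0.019,.03,.04):print(dz,proj(c,[e+[0,0.0,dz+.010],e+[0,.026,dz-.009],e+[0.0,.026,dz-.054],e+[.026,0,dz-.009],e+[-.026,0,dz-.009]]).round().tolist())
cv2.imwrite("pics/m4.png",cv2.resize(c["color"][100:300,200:440],None,fx=3,fy=3))
go([.532,.267,.14])
```

```text
[ 0.66981188 -0.06074551  0.16504353] [-3.14106096e+00 -3.82301028e-05  1.56976626e+00] 13.8 [ 0.25913052  0.17912342 -8.21986456] [-0.06878224 -0.03819122 -0.00598979]
0.82 [217.0, 322.4] 281 364 177 269
0.87 [216.1, 320.7] 282 364 177 269
0.019 [[321.0, 239.0], [321.0, 188.0], [321.0, 174.0], [363.0, 228.0], [280.0, 228.0]]
0.03 [[321.0, 247.0], [321.0, 192.0], [321.0, 177.0], [365.0, 234.0], [278.0, 234.0]]
0.04 [[321.0, 255.0], [321.0, 196.0], [321.0, 180.0], [367.0, 241.0], [275.0, 241.0]]
tool shift units [ 6.551 -2.752  0.48 ] yawturn(rz tool) None
```

View pics/m4.png

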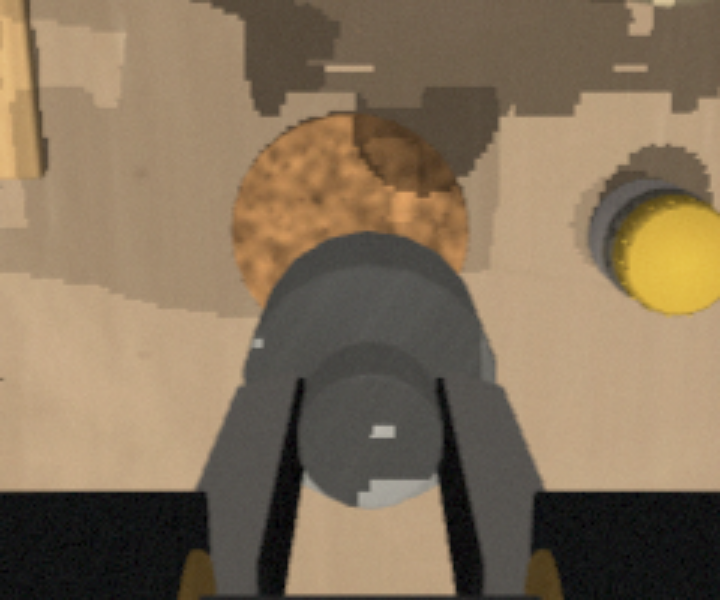

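Call:
move_arm(increments=[[0,0.2,-0.1,0,0,0,0],[0,0.4,-0.17,0,0,0,0],[0,0.6,-0.25,0,0,0,0],[0,0.6,-0.25,0,0,0,0],[0,0.6,-0.25,0,0,0,0],[0,0.6,-0.25,0,0,0,0],[0,0.6,-0.25,0,0,0,0],[0,0.6,-0.25,0,0,0,0],[0,0.6,-0.25,0,0,0,0],[0,0.6,-0.25,0,0,0,0],[0,0.6,-0.25,0,0,0,0],[0,0.6,-0.25,0,0,0,0],[0,0.35,-0.17,0.2,0,0,0],[0,0.2,-0.06,0.3,0,0,0],[0,0,0,0.3,0,0,0],[0,0,0,0.2,0,0,0],[0,0,0,0,0,0,0]])

```text
time_s: 15.6
ee_pos: [0.5196, 0.2961, 0.1133]
eef_rot: [-3.138, 0.002, 1.569]
force: [-0.1, -0.3, -7.0]
grip_width: 0.0247
grip_force: 35.0
```

Run:
```python
from h import *
o=ctrl.get_obs();print(o["ee_pos"],o["eef_rot"],o["time_s"],o["force"]);go([.532,.267,.078])
```

```text
[0.51963415 0.29608269 0.11327947] [-3.13833590e+00  1.68080131e-03  1.56931634e+00] 15.6 [-0.05918499 -0.33126934 -7.02312584]
tool shift units [-0.58   0.25   0.706] yawturn(rz tool) None
```

Call:
move_arm(increments=[[0,-0.3,0.13,0,0,0,0],[0,-0.28,0.12,0,0,0,0],[0,0,0,0,0,0,0],[0,0,0,0.1,0,0,0],[0,0,0,0.1,0,0,0],[0,0,0,0.1,0,0,0],[0,0,0,0.1,0,0,0],[0,0,0,0.1,0,0,0],[0,0,0,0.1,0,0,0],[0,0,0,0,0,0,0],[0,0,0,0,0,0,0]])

```text
time_s: 16.7
ee_pos: [0.533, 0.2682, 0.0859]
eef_rot: [3.141, -0.0, 1.57]
force: [-0.8, 2.0, -2.5]
grip_width: 0.0249
grip_force: 35.0
```

Run:
```python
from h import *
o=ctrl.get_obs();print(o["ee_pos"],o["eef_rot"],o["time_s"],o["force"]);go([.532,.267,.078])
```

```text
[0.53300074 0.26817089 0.08588675] [ 3.14123152e+00 -4.15162560e-04  1.56998981e+00] 16.7 [-0.75960678  2.02538249 -2.49465634]
tool shift units [-0.023 -0.02   0.158] yawturn(rz tool) None
```

Call:
move_arm(increments=[[0,-0.02,-0.02,0.05,0,0,0],[0,0,0,0.05,0,0,0],[0,0,0,0.04,0,0,0],[0,0,0,0,0,0,0]])

```text
time_s: 17.1
ee_pos: [0.5321, 0.2669, 0.0785]
eef_rot: [3.141, -0.0, 1.57]
force: [2.1, 4.0, -1.3]
grip_width: 0.025
grip_force: 35.0
```

Call:
move_arm(increments=[[0.6,0,0,0,0,0,0],[0.6,0,0,0,0,0,0],[0.6,0,0,0,0,0,0],[0.6,0,0,0,0,0,0],[0.6,0,0,-0.2,0,0,0],[0.6,0,0,-0.5,0,0,0],[1,0,0,-0.8,0,0,0],[1,0,0,-0.8,0,0,0],[1,0,0,-0.7,0,0,0],[1,0,0,0,0,0,0]])

```text
time_s: 18.1
ee_pos: [0.5333, 0.2675, 0.2347]
eef_rot: [3.134, -0.003, 1.57]
force: [-0.1, 0.7, -0.2]
grip_width: 0.0846
grip_force: 0.0
```

Run:
```python
from h import *
c=wr();o=ctrl.get_obs();print(o["ee_pos"],o["eef_rot"],o["time_s"],o["force"],o["qpos"])
import pickle;pickle.dump({k:c[k] for k in("color","K","distortion","pose")},open("w4.pkl","wb"))
Q=np.load("press.npy")
print("pan open proj",proj(c,[(Q@[.134,0,.054,1])[:3]]).round())
for k in("weight","pan"):
  for r in ctrl.cut_out(k,c)[:2]:
    ys,xs=np.nonzero(r["mask"]);print(k,round(r["conf"],2),r["centre"],xs.min(),xs.max(),ys.min(),ys.max())
s=ctrl.camera("side")
a=cv2.resize(s["color"][155:235,295:355],(375,500),interpolation=cv2.INTER_CUBIC)
b=cv2.resize(c["color"][0:400,160:480],(400,500))
cv2.imwrite("pics/m5.png",np.hstack([a,b]))
```

```text
[0.53257591 0.26717099 0.23152335] [ 3.13721245e+00 -1.86699690e-03  1.56982863e+00] 18.15 [-0.41026054  0.2363926  -0.40761553] [ 4.03511587e-01  3.69730988e-01  1.31424804e+00 -7.50562837e-06
  1.45285213e+00  4.04484239e-01]
pan open proj [[320. 175.]]
weight 0.93 [174.1, 321.8] 297 344 149 196
pan 0.94 [201.4, 318.7] 287 352 142 298
```

View pics/m5.png

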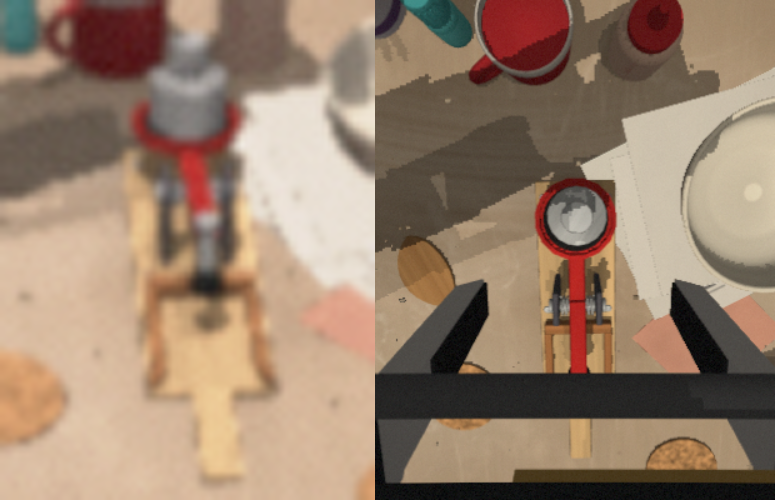

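The weight sits in the pan and the arm is open, with the foot raised: weight at (188,100) in the left view, pan around (577,217) in the right view. Next is the board.

Call:
move_arm(increments=[[1,-0.3,0,0,0,0,0],[1,-0.5,0,0,0,0,0],[1,-0.7,-0.05,0,0,0,0],[1,-0.85,-0.1,0,0,0,0],[1,-0.85,-0.1,0,0,0,0],[1,-0.85,-0.1,0,0,0,0],[1,-0.85,-0.1,0,0,0,0],[1,-0.85,-0.1,0,0,0,0],[1,-0.85,-0.1,0,0,0,0],[1,-0.85,-0.1,0,0,0,0],[1,-0.85,-0.1,0.1,0,0,0],[1,-0.85,-0.1,0.1,0,0,0],[1,-0.85,-0.1,0.1,0,0,0],[1,-0.8,-0.1,0.1,0,0,0],[1,-0.6,-0.1,0.1,0,0,0],[1,-0.3,0,0.1,0,0,0]])

```text
time_s: 19.9
ee_pos: [0.4671, -0.3205, 0.1974]
eef_rot: [-3.14, -0.001, 1.567]
force: [-0.4, -0.1, 1.0]
grip_width: 0.0938
grip_force: 0.0
```

Call:
move_arm(increments=[[1,0,0,0,0,0,-0.142],[1,0,0,0,0,0,-0.142],[1,0,0,0,0,0,-0.142],[1,0,0,0,0,0,-0.142],[1,0,0,0,0,0,-0.142],[1,0,0,0,0,0,-0.142],[1,0,0,0,0,0,-0.142],[1,0,0,0,0,0,0],[1,0,0,0,0,0,0]])

```text
time_s: 20.8
ee_pos: [0.4687, -0.3178, 0.1983]
eef_rot: [3.142, -0.001, 2.56]
force: [0.1, -0.5, 0.3]
grip_width: 0.0938
grip_force: 0.0
```

```bash
cat > tile.py <<'E'
from h import *
def tile(z):
    c=wr();o=ctrl.get_obs();print(o["ee_pos"].round(4),o["eef_rot"].round(4),o["time_s"],o["force"].round(1))
    im=c["color"].astype(int);m=((im[...,0]>im[...,2]+35)&(im[...,0]>im[...,1]+8)).astype(np.uint8)
    n,l,st,ce=cv2.connectedComponentsWithStats(m)
    for i in range(1,n):
        if st[i,4]<300:continue
        cn=cv2.findContours((l==i).astype(np.uint8),0,1)[0][0].reshape(-1,2).astype(float)
        W=np.array([onz(c,p,z)[:2] for p in cn]);(ctr,sz,an)=cv2.minAreaRect((W*1000).astype(np.float32))
        print("blob",ce[i].round(),st[i].tolist(),"ctr mm",np.round(ctr,1),"size",np.round(sz,1),"angle",round(an,2), "col",im[l==i].mean(0).round())
    return c
E
python3 - <<'E'
from tile import *
c=tile(.018)
for k in("tile_board","rack"):
  for r in ctrl.cut_out(k,c)[:2]:
    m=r["mask"].astype(np.uint8);pts=cv2.findNonZero(m).reshape(-1,2).astype(float)
    W=np.array([onz(c,p,.015 if k[0]=="t" else .038)[:2] for p in pts]);print(k,round(r["conf"],2),[np.round(v,1) for v in cv2.minAreaRect((W*1000).astype(np.float32))],pts.min(0),pts.max(0))
E
```

```text
[ 0.4687 -0.3178  0.1984] [ 3.1415e+00 -4.0000e-04  2.5599e+00] 20.85 [-0.8 -0.2 -0.7]
blob [321. 112.] [301, 91, 41, 43, 1566] ctr mm [ 407.3 -280.7] size [43.8 44.1] angle 60.2 col [113.  94.  65.]
tile_board 0.67 [array([ 241.6, -412.6]), array([ 52.7, 103.5]), np.float64(48.3)] [110.   0.] [161. 100.]
tile_board 0.59 [array([ 425.1, -291.6]), array([50. , 93.4]), np.float64(59.4)] [298.  88.] [344. 171.]
rack 0.72 [array([ 506.4, -335.3]), array([ 78.7, 111. ]), np.float64(61.7)] [292. 163.] [365. 259.]
```

Run:
```python
from h import *
go([.4437,-.3017,.006],2.618)
```

```text
tool shift units [ 5.960e-01 -3.000e-03  3.848e+00] yawturn(rz tool) -0.057
```

Call:
move_arm(increments=[[1,0.3,0,0.3,0,0,0],[1,0.3,0,0.5,0,0,0],[1,0,0,0.7,0,0,-0.057],[1,0,0,0.7,0,0,0],[1,0,0,0.7,0,0,0],[1,0,0,0.5,0,0,0],[1,0,0,0.3,0,0,0],[1,0,0,0.15,0,0,0],[1,0,0,0,0,0,0],[0,0,0,0,0,0,0],[0,0,0,0,0,0,0],[0,0,0,0,0,0,0],[0,0,0,0,0,0,0],[0,0,0,0,0,0,0],[0,0,0,0,0,0,0],[0,0,0,0,0,0,0]], force=20)

```text
time_s: 22.55
ee_pos: [0.4437, -0.3017, 0.0061]
eef_rot: [-3.142, -0.0, 2.621]
force: [-0.3, -0.5, 0.7]
grip_width: 0.0412
grip_force: 0.0
```

The fingers closed above the board, so the real tips sit about 25 mm above the nominal TCP, which also fits the knob grasp. I'll open and go lower, watching the force.

Call:
move_arm(increments=[[1,0,0,0,0,0,0],[1,0,0,0,0,0,0],[1,0,0,0,0,0,0],[1,0,0,0,0,0,0],[1,0,0,0,0,0,0],[1,0,0,0.1,0,0,0],[1,0,0,0.1,0,0,0],[1,0,0,0.1,0,0,0],[1,0,0,0.1,0,0,0],[1,0,0,0.06,0,0,0],[1,0,0,0,0,0,0]])

```text
time_s: 23.65
ee_pos: [0.4435, -0.3015, -0.0175]
eef_rot: [3.141, -0.001, 2.621]
force: [0.2, 0.7, -0.9]
grip_width: 0.0937
grip_force: 0.0
```

Call:
move_arm(increments=[[1,0,0,0.05,0,0,0],[0,0,0,0,0,0,0],[0,0,0,0,0,0,0],[0,0,0,0,0,0,0],[0,0,0,0,0,0,0],[0,0,0,0,0,0,0],[0,0,0,0,0,0,0],[0,0,0,0,0,0,0]], force=20)

```text
time_s: 24.45
ee_pos: [0.4437, -0.3017, -0.0194]
eef_rot: [-3.142, 0.0, 2.621]
force: [-0.9, 1.0, 0.5]
grip_width: 0.0495
grip_force: 20.0
```

Call:
move_arm(increments=[[0,0,0,-0.06,0,0,0],[0,0.2,0,0,0,0,0],[0,0.35,0,0,0,0,0],[0,0.4,0,0,0,0,0],[0,0.4,0,0,0,0,0],[0,0.4,0,0,0,0,0],[0,0.3,0,0,0,0,0],[0,0.15,0,-0.2,0,0,0],[0,0,0,-0.4,0,0,0],[0,0,0,-0.5,0,0,0],[0,0,0,-0.5,0,0,0],[0,0,0,-0.4,0,0,0],[0,0,0,-0.2,0,0,0],[0,0,0,0,0,0,0]], force=35)

```text
time_s: 25.85
ee_pos: [0.3484, -0.2471, 0.0943]
eef_rot: [-3.141, 0.002, 2.621]
force: [0.4, 0.4, -1.2]
grip_width: 0.0496
grip_force: 35.0
```

Run:
```python
from tile import *
z=ctrl.get_obs()["ee_pos"][2]+.0194
c=tile(z+.018);e=c["pose"]
Q=np.load("press.npy");p=(Q@[-.123,0,0,1])[:3];go([p[0],p[1],.09],1.5862)
```

```text
[ 0.3481 -0.2468  0.0933] [-3.1416e+00  3.0000e-04  2.6208e+00] 25.9 [ 0.1  0.5 -2.1]
blob [96. 59.] [66, 23, 61, 73, 3613] ctr mm [ 214.  -292.8] size [26.9 27. ] angle 48.72 col [152. 128.  89.]
blob [322. 154.] [278, 125, 91, 70, 5315] ctr mm [ 307.4 -224.2] size [44.8 35. ] angle 60.16 col [136. 114.  80.]
tool shift units [-0.703  6.326  0.065] yawturn(rz tool) 1.035
```

Call:
move_arm(increments=[[0,0,0,0,0,0,0.1],[0,0,0,0,0,0,0.14],[0,0,0,0,0,0,0.14],[0,0,0,0,0,0,0.14],[0,0,0,0,0,0,0.14],[0,0,0,0,0,0,0.14],[0,0,0,0,0,0,0.14],[0,0,0,0,0,0,0.095],[0,0.2,0.15,0,0,0,0],[0,0.4,0.3,0,0,0,0],[0,0.6,0.45,0,0,0,0],[0,0.6,0.45,0,0,0,0],[0,0.6,0.45,0,0,0,0],[0,0.6,0.45,0,0,0,0],[0,0.6,0.45,0,0,0,0],[0,0.6,0.45,0,0,0,0],[0,0.4,0.35,0,0,0,0],[0,0.3,0.2,0,0,0,0],[0,0.1,0.1,0,0,0,0],[0,0,0,0,0,0,0]])

```text
time_s: 27.9
ee_pos: [0.5343, 0.0067, 0.0927]
eef_rot: [-3.14, -0.0, 1.589]
force: [0.2, 0.0, -1.7]
grip_width: 0.0493
grip_force: 35.0
```

Run:
```python
from tile import *
z=ctrl.get_obs()["ee_pos"][2]+.0194
c=tile(z+.018)
Q=np.load("press.npy");p=(Q@[-.123,0,0,1])[:3];go([p[0],p[1],-.0110],1.5862)
```

```text
[0.534  0.006  0.0929] [-3.1405 -0.      1.5875] 27.95 [-0.4 -0.2 -1.3]
blob [353. 156.] [335, 126, 33, 62, 1369] ctr mm [548.1  55.3] size [16.2 30.8] angle 1.56 col [96. 81. 56.]
tool shift units [0.081 0.041 2.078] yawturn(rz tool) 0.001
```

Call:
move_arm(increments=[[0,0.08,0.04,0.2,0,0,0],[0,0,0,0.4,0,0,0],[0,0,0,0.4,0,0,0],[0,0,0,0.4,0,0,0],[0,0,0,0.3,0,0,0],[0,0,0,0.15,0,0,0],[0,0,0,0.1,0,0,0],[0,0,0,0.05,0,0,0],[0,0,0,0.04,0,0,0],[0,0,0,0,0,0,0]])

```text
time_s: 28.95
ee_pos: [0.5366, 0.0099, -0.0082]
eef_rot: [3.141, 0.0, 1.586]
force: [0.3, -0.1, -1.0]
grip_width: 0.0495
grip_force: 35.0
```

Call:
move_arm(increments=[[0,0,-0.01,0.03,0,0,0],[0,0,0,0.03,0,0,0],[0,0,0,0,0,0,0]])

```text
time_s: 29.25
ee_pos: [0.5361, 0.0099, -0.0114]
eef_rot: [3.141, 0.0, 1.586]
force: [-0.3, 0.8, -1.7]
grip_width: 0.0489
grip_force: 35.0
```

Call:
move_arm(increments=[[1,0,0,0,0,0,0],[1,0,0,0,0,0,0],[1,0,0,0,0,0,0],[1,0,0,0,0,0,0],[1,0,0,-0.3,0,0,0],[1,0,0,-0.5,0,0,0],[1,-0.3,0,-0.5,0,0,0],[1,-0.5,0,0,0,0,0],[1,-0.5,0,0,0,0,0],[1,-0.44,0,0,0,0,0],[1,0,0,0,0,0,0],[1,0,0,0,0,0,0]])

```text
time_s: 30.45
ee_pos: [0.5372, -0.077, 0.0535]
eef_rot: [-3.141, -0.0, 1.585]
force: [-0.2, 0.5, 0.2]
grip_width: 0.0942
grip_force: 0.0
```

Run:
```python
from tile import *
c=tile(.026)
Q=np.load("press.npy");print("expected tile",(Q@[-.055-.026,0,0,1])[:3])
for k in ("tile_board",):
  for r in ctrl.cut_out(k,c)[:3]:
    m=r["mask"].astype(np.uint8);pts=cv2.findNonZero(m).reshape(-1,2).astype(float)
    W=np.array([onz(c,p,.020)[:2] for p in pts]);print(k,round(r["conf"],2),[np.round(v,1) for v in cv2.minAreaRect((W*1000).astype(np.float32))],pts.min(0),pts.max(0))
p=(Q@[-.21,0,0,1])[:3];go([p[0],p[1],-.0155],1.5862)
```

```text
[ 0.5372 -0.0765  0.0535] [-3.1415e+00 -2.0000e-04  1.5858e+00] 30.5 [ 0.4  0.8 -0.1]
blob [324.  30.] [288, 0, 71, 58, 2973] ctr mm [535.9  45.1] size [44.1 33.1] angle 0.88 col [95. 79. 54.]
expected tile [0.53527875 0.05206979 0.        ]
tile_board 0.61 [array([536.7, -19. ]), array([ 50.6, 164.9]), np.float64(1.0)] [284.   0.] [361. 240.]
tile_board 0.18 [array([655.5, -57.6]), array([83.6, 84.3]), np.float64(76.9)] [425. 129.] [542. 240.]
tool shift units [-1.20e-02  1.00e-03  1.38e+00] yawturn(rz tool) 0.0
```

Call:
move_arm(increments=[[1,0,0,0.3,0,0,0],[1,0,0,0.4,0,0,0],[1,0,0,0.4,0,0,0],[1,0,0,0.25,0,0,0],[0,0,0,0.03,0,0,0],[0,0,0,0,0,0,0],[0,0,0,0,0,0,0],[0,0,0,0,0,0,0],[0,0,0,0,0,0,0],[0,0,0,0,0,0,0],[0,0,0,0,0,0,0],[0,0,0,0,0,0,0],[0,0,0,0,0,0,0],[0,0,0,0,0,0,0],[0,0,0,0,0,0,0]], force=25)

```text
time_s: 32.05
ee_pos: [0.5373, -0.0771, -0.0154]
eef_rot: [3.142, 0.0, 1.586]
force: [-0.1, -1.1, 1.9]
grip_width: 0.0333
grip_force: 25.0
```

Gripped. I'll slide in 50 mm of the 55 mm and check the force.

Call:
move_arm(increments=[[0,0.05,0,0,0,0,0],[0,0.1,0,0,0,0,0],[0,0.15,0,0,0,0,0],[0,0.15,0,0,0,0,0],[0,0.15,0,0,0,0,0],[0,0.15,0,0,0,0,0],[0,0.15,0,0,0,0,0],[0,0.1,0,0,0,0,0],[0,0,0,0,0,0,0]])

```text
time_s: 32.95
ee_pos: [0.5365, -0.0262, -0.0154]
eef_rot: [3.142, -0.0, 1.586]
force: [0.2, 2.1, 2.5]
grip_width: 0.0337
grip_force: 25.0
```

Call:
move_arm(increments=[[0,0.04,0,0,0,0,0],[0,0.03,0,0,0,0,0],[0,0.02,0,0,0,0,0],[0,0,0,0,0,0,0]])

```text
time_s: 33.35
ee_pos: [0.5365, -0.0226, -0.0154]
eef_rot: [3.141, -0.0, 1.586]
force: [0.2, -1.5, 3.3]
grip_width: 0.0334
grip_force: 25.0
```

Call:
move_arm(increments=[[0,0.03,0,0,0,0,0],[0,0.03,0,0,0,0,0],[0,0,0,0,0,0,0]])

```text
time_s: 33.65
ee_pos: [0.5368, -0.0216, -0.0154]
eef_rot: [3.141, 0.003, 1.586]
force: [1.1, -18.2, 1.2]
grip_width: 0.0334
grip_force: 25.0
```

Home: 18 N against the stop, within 1 mm of the predicted position. I'll release and go for the weight.

Call:
move_arm(increments=[[0,-0.02,0,0,0,0,0],[0,0,0,0,0,0,0],[1,0,0,0,0,0,0],[1,0,0,0,0,0,0],[1,0,0,0,0,0,0],[1,0,0,0,0,0,0],[1,0,0,0,0,0,0],[1,0,0,-0.3,0,0,0],[1,0,0,-0.6,0,0,0],[1,0,0,-0.8,0,0,0],[1,0,0,-0.8,0,0,0],[1,0,0,-0.8,0,0,0],[1,0,0,-0.6,0,0,0],[1,0,0,-0.4,0,0,0],[1,0,0,0,0,0,0]])

```text
time_s: 35.15
ee_pos: [0.5374, -0.0206, 0.2022]
eef_rot: [3.137, 0.001, 1.586]
force: [0.6, -0.5, 0.1]
grip_width: 0.0944
grip_force: 0.0
```

Run:
```python
from tile import *
c=tile(.026);Q=np.load("press.npy");print("home tile",(Q@[-.026,0,0,1])[:3])
for k in ("tile_board","foot","weight"):
  for r in ctrl.cut_out(k,c)[:1]:
    m=r["mask"].astype(np.uint8);pts=cv2.findNonZero(m).reshape(-1,2).astype(float)
    W=np.array([onz(c,p,.020)[:2] for p in pts]);print(k,round(r["conf"],2),[np.round(v,1) for v in cv2.minAreaRect((W*1000).astype(np.float32))],pts.min(0),pts.max(0))
go([.532,.20,.22])
```

```text
[ 0.5367 -0.0206  0.2001] [3.1399e+00 1.0000e-04 1.5858e+00] 35.2 [-0.1 -0.3  0.3]
home tile [0.53443137 0.10706326 0.        ]
tile_board 0.79 [array([536. ,  42.3]), array([ 50.8, 179.3]), np.float64(1.0)] [298.  34.] [344. 196.]
foot 0.88 [array([534.6, 128. ]), array([25.3, 72.7]), np.float64(1.0)] [310.   0.] [333.  74.]
tool shift units [ 4.411 -0.012 -0.438] yawturn(rz tool) None
```

Call:
move_arm(increments=[[1,0.3,0,-0.1,0,0,0],[1,0.5,0,-0.1,0,0,0],[1,0.6,0,-0.1,0,0,0],[1,0.7,0,0,0,0,0],[1,0.7,0,0,0,0,0],[1,0.6,0,0,0,0,0],[1,0.6,0,0,0,0,0],[1,0.3,0,0,0,0,0],[1,0.1,0,0,0,0,0],[1,0,0,0,0,0,0],[1,0,0,0,0,0,0]])

```text
time_s: 36.45
ee_pos: [0.5332, 0.1985, 0.2145]
eef_rot: [-3.141, 0.0, 1.585]
force: [0.3, 0.8, -0.4]
grip_width: 0.0941
grip_force: 0.0
```

Run:
```python
from h import *
c=wr();o=ctrl.get_obs();print(o["ee_pos"],o["eef_rot"],o["time_s"])
Q=np.load("press.npy");g=lambda *p:(Q@[*p,1])[:3]
l=.13;ax=np.array([np.sin(l),0,np.cos(l)]);b=np.array([.134,0,.054])
# predicted silhouette of the weight standing on the open pan
pts=[]
xh=np.array([np.cos(l),0,-np.sin(l)])
for h,r in((0,.026),(.045,.026),(.064,.013)):
    for a in np.linspace(0,6.28,60):pts.append(g(*(b+ax*h+r*(np.cos(a)*xh+np.sin(a)*np.array([0,1,0])))))
P=proj(c,pts);print("pred",P.min(0).round(),P.max(0).round(),"knob top",proj(c,[g(*(b+ax*.064))]).round())
for r in ctrl.cut_out("weight",c)[:2]:
    ys,xs=np.nonzero(r["mask"]);print(round(r["conf"],2),r["centre"],xs.min(),xs.max(),ys.min(),ys.max())
k=g(*(b+ax*.054));print("knob",k);go([k[0],k[1],.15])
# bright knob top: circles
gr=cv2.cvtColor(c["color"],cv2.COLOR_BGR2GRAY);y0=max(int(P[:,1].min())-15,0);x0=int(P[:,0].min())-15
G=cv2.resize(gr[y0:int(P[:,1].max())+15,x0:int(P[:,0].max())+15],None,fx=4,fy=4,interpolation=cv2.INTER_CUBIC)
H=cv2.HoughCircles(G,cv2.HOUGH_GRADIENT,1.5,20,param1=100,param2=35,minRadius=35,maxRadius=120)
print(None if H is None else [(x/4+x0,y/4+y0,r/4) for x,y,r in H[0][:6]])
```

```text
[0.53326559 0.19841436 0.21456128] [-3.14154936e+00  1.43625147e-04  1.58467361e+00] 36.5
pred [295.  80.] [350. 139.] knob top [[322. 105.]]
0.64 [103.9, 323.9] 297 351 78 135
0.61 [169.4, 191.2] 167 216 135 197
knob [0.53185841 0.27404369 0.10754434]
tool shift units [ 1.513 -0.008  1.293] yawturn(rz tool) None
[(np.float32(323.8125), np.float32(105.4375), np.float32(26.900002)), (np.float32(318.5625), np.float32(120.8125), np.float32(28.55)), (np.float32(324.9375), np.float32(110.3125), np.float32(25.025002))]
```

Call:
move_arm(increments=[[1,0.4,0,0.3,0,0,0],[1,0.6,0.02,0.4,0,0,0],[1,0.4,0,0.5,0,0,0],[1,0.21,0,0.49,0,0,0],[1,0,0,0,0,-0.13,0],[1,0,0,0,0,0,0],[1,0,0,0,0,0,0]])

```text
time_s: 37.25
ee_pos: [0.5331, 0.28, 0.1301]
eef_rot: [-3.142, 0.128, 1.586]
force: [0.0, -1.2, 0.3]
grip_width: 0.0941
grip_force: 0.0
```

Run:
```python
from h import *
o=ctrl.get_obs();print(o["ee_pos"],o["eef_rot"],o["time_s"]);R=Ro.from_euler('xyz',o["eef_rot"]);print("tool z",R.apply([0,0,1]))
go([.533,.2717,.0745])
```

```text
[0.53305276 0.27995964 0.13006176] [-3.14151904  0.12790732  1.58621127] 37.25
tool z [ 0.00189263 -0.12754482 -0.991831  ]
tool shift units [-0.022 -0.004  1.123] yawturn(rz tool) None
```

Call:
move_arm(increments=[[0.8,-0.02,0,0.2,0,0,0],[0.7,0,0,0.3,0,0,0],[0.6,0,0,0.3,0,0,0],[0.5,0,0,0.2,0,0,0],[0.4,0,0,0.1,0,0,0],[0,0,0,0.02,0,0,0],[0,0,0,0,0,0,0],[0,0,0,0,0,0,0],[0,0,0,0,0,0,0],[0,0,0,0,0,0,0],[0,0,0,0,0,0,0],[0,0,0,0,0,0,0],[0,0,0,0,0,0,0],[0,0,0,0,0,0,0],[0,0,0,0,0,0,0]], force=35)

```text
time_s: 38.75
ee_pos: [0.5329, 0.2719, 0.075]
eef_rot: [3.141, 0.13, 1.586]
force: [-5.4, 1.6, 5.9]
grip_width: 0.0249
grip_force: 35.0
```

Call:
move_arm(increments=[[0,0,0,-0.06,0,0,0],[0,0,0,-0.1,0,0,0],[0,0,0,-0.1,0,0,0],[0,0,0,-0.1,0,0,0],[0,0,0,-0.15,0,0,0],[0,0,0,-0.25,0,0,0],[0,0,0,-0.4,0,0,0],[0,0,0,-0.5,0,0,0],[0,0,0,-0.3,0,0.13,0],[0,0,0,0,0,0,0],[0,0,0,0,0,0,0]])

```text
time_s: 39.85
ee_pos: [0.5328, 0.2836, 0.1721]
eef_rot: [3.141, 0.002, 1.585]
force: [-0.3, -0.6, -7.5]
grip_width: 0.025
grip_force: 35.0
```

Run:
```python
from h import *
c=wr();o=ctrl.get_obs();print(o["ee_pos"],o["eef_rot"],o["time_s"],o["force"],o["grip_force"]);go([.6675,-.060,.17])
e=o["ee_pos"];pts=[]
for dx in(0,1):
  for h,r in((-.0205,.026),(.0245,.026),(.0435,.013)):
    for a in np.linspace(0,6.28,60):pts.append(e+[r*np.cos(a),r*np.sin(a),h])
P=proj(c,pts);print("pred upright box",P.min(0).round(),P.max(0).round())
for r in ctrl.cut_out("weight",c)[:2]:
    ys,xs=np.nonzero(r["mask"]);print(round(r["conf"],2),r["centre"],xs.min(),xs.max(),ys.min(),ys.max())
```

```text
[0.53249425 0.28397786 0.17124718] [-3.14050555e+00  2.86595126e-03  1.58553113e+00] 39.9 [ 0.22939882 -0.08853555 -7.00345207] 34.99802182603162
tool shift units [-6.918  2.599  0.042] yawturn(rz tool) None
pred upright box [277. 178.] [366. 278.]
0.75 [363.2, 323.3] 303 342 335 375
0.61 [214.3, 323.4] 281 364 176 266
```

Call:
move_arm(increments=[[0,-0.2,0.1,0,0,0,0],[0,-0.4,0.15,0,0,0,0],[0,-0.55,0.19,0,0,0,0],[0,-0.55,0.19,0,0,0,0],[0,-0.55,0.19,0,0,0,0],[0,-0.55,0.19,0,0,0,0],[0,-0.55,0.19,0,0,0,0],[0,-0.55,0.19,0,0,0,0],[0,-0.55,0.19,0,0,0,0],[0,-0.55,0.19,0,0,0,0],[0,-0.55,0.19,0,0,0,0],[0,-0.55,0.19,0,0,0,0],[0,-0.55,0.19,0,0,0,0],[0,-0.2,0.13,0,0,0,0],[0,-0.08,0.06,0,0,0,0],[0,0,0,0,0,0,0],[0,0,0,0,0,0,0]])

```text
time_s: 41.65
ee_pos: [0.6643, -0.0593, 0.1716]
eef_rot: [-3.141, -0.0, 1.587]
force: [-0.7, -0.6, -8.4]
grip_width: 0.0247
grip_force: 35.0
```

Run:
```python
from h import *
o=ctrl.get_obs();print(o["ee_pos"],o["eef_rot"],o["time_s"],o["force"]);go([.664,-.061,.0265])
```

```text
[ 0.66430514 -0.05928779  0.17158792] [-3.14095318e+00 -9.06744090e-05  1.58674762e+00] 41.65 [-0.73098829 -0.55432722 -8.40729449]
tool shift units [-0.034 -0.005  2.902] yawturn(rz tool) None
```

Call:
move_arm(increments=[[0,-0.03,0,0.2,0,0,0],[0,0,0,0.4,0,0,0],[0,0,0,0.5,0,0,0],[0,0,0,0.5,0,0,0],[0,0,0,0.5,0,0,0],[0,0,0,0.35,0,0,0],[0,0,0,0.2,0,0,0],[0,0,0,0.1,0,0,0],[0,0,0,0.05,0,0,0],[0,0,0,0.05,0,0,0],[0,0,0,0.03,0,0,0],[0,0,0,0,0,0,0]])

```text
time_s: 42.85
ee_pos: [0.6647, -0.0618, 0.0281]
eef_rot: [3.141, 0.0, 1.586]
force: [-0.0, -0.3, -7.4]
grip_width: 0.0251
grip_force: 35.0
```

Call:
move_arm(increments=[[0,0,0,0.03,0,0,0],[0,0,0,0.02,0,0,0],[0,0,0,0,0,0,0]])

```text
time_s: 43.15
ee_pos: [0.6649, -0.0619, 0.0267]
eef_rot: [3.14, 0.0, 1.586]
force: [-5.1, -0.3, 5.2]
grip_width: 0.0249
grip_force: 35.0
```

Contact with the mat; releasing and retreating.

Call:
move_arm(increments=[[0.6,0,0,0,0,0,0],[0.6,0,0,0,0,0,0],[0.6,0,0,0,0,0,0],[0.6,0,0,0,0,0,0],[0.6,0,0,0,0,0,0],[0.6,0,0,-0.2,0,0,0],[0.6,0,0,-0.5,0,0,0],[0.6,0,0,-0.7,0,0,0],[0.6,-0.3,0,-0.7,0,0,0],[0.6,-0.6,0,-0.7,0,0,0],[0.6,-0.6,0,-0.7,0,0,0],[0.6,-0.5,-0.5,-0.3,0,0,0],[0.6,0,-0.5,0,0,0,0],[0.6,0,-0.5,0,0,0,0],[0.6,0,-0.4,0,0,0,0],[0.6,0,0,0,0,0,0],[0.6,0,0,0,0,0,0]])

```text
time_s: 44.85
ee_pos: [0.5713, -0.1632, 0.2163]
eef_rot: [3.14, 0.0, 1.586]
force: [0.4, -0.3, -0.3]
grip_width: 0.0563
grip_force: 0.0
```

Run:
```python
from tile import *
c=tile(.026);o=ctrl.get_obs();Q=np.load("press.npy");g=lambda *p:(Q@[*p,1])[:3]
def box(pts,n):
    P=proj(c,pts);print("pred",n,P.min(0).round(),P.max(0).round())
w=np.array([.6649,-.0619,.005])
box([w+[r*np.cos(a),r*np.sin(a),h] for h,r in((0,.026),(.045,.026),(.064,.013)) for a in np.linspace(0,6.28,60)],"weight")
# arm pan rim centre predicted at angles, pan floor about pin (50,60)
for th in(0,.12,.25):
    d=np.array([.084,.015]);a=th;rx=.05+d[0]*np.cos(a)+d[1]*np.sin(a);rz=.06-d[0]*np.sin(a)+d[1]*np.cos(a);l=th-.12
    print(th,"pan",rx,rz);xh=np.array([np.cos(l),0,-np.sin(l)]);nz=np.array([np.sin(l),0,np.cos(l)])
    box([g(*(np.array([rx,0,rz])+.036*(np.cos(t)*xh+np.sin(t)*np.array([0,1,0]))+.005*nz)) for t in np.linspace(0,6.28,60)],"pan rim")
for k in ("weight","tile_board","cork_mat","pan"):
  for r in ctrl.cut_out(k,c)[:2]:
    ys,xs=np.nonzero(r["mask"]);W=np.array([onz(c,(x,y),.020)[:2] for x,y in zip(xs,ys)],np.float32)
    print(k,round(r["conf"],2),xs.min(),xs.max(),ys.min(),ys.max(),[np.round(v,1) for v in cv2.minAreaRect(W*1000)])
```

```text
[ 0.5716 -0.1631  0.2159] [3.1406e+00 3.0000e-04 1.5859e+00] 44.9 [ 1.2 -0.  -0.9]
pred weight [380.  58.] [436. 110.]
0 pan 0.134 0.075
pred pan rim [ 224. -514.] [ 327. -337.]
0.12 pan 0.13519160852105858 0.06483630412553877
pred pan rim [ 228. -479.] [ 327. -330.]
0.25 pan 0.13509970281251202 0.05375175374827974
pred pan rim [ 232. -441.] [ 326. -320.]
weight 0.97 382 433 57 107 [array([667.5, -57.2]), array([58.4, 54.4]), np.float64(0.8)]
tile_board 0.83 278 309 0 72 [array([536.6, -11.1]), array([74.4, 34.3]), np.float64(88.8)]
tile_board 0.17 383 416 335 375 [array([ 682.5, -427.1]), array([34.1, 78.8]), np.float64(21.6)]
cork_mat 0.65 133 207 0 29 [array([403.7,   8.6]), array([79.8, 28.5]), np.float64(1.3)]
cork_mat 0.63 364 437 47 125 [array([660.3, -62.6]), array([84.7, 84. ]), np.float64(66.6)]
pan 0.73 364 437 47 125 [array([660.1, -62.4]), array([84.5, 85.7]), np.float64(2.7)]
```

Run:
```python
from h import *
Q=np.load("press.npy");g=lambda *p:(Q@[*p,1])[:3]
for n in("scene","side"):
    c=ctrl.camera(n)
    for th in(0,.12,.25):
        d=np.array([.084,.015]);a=th;rx=.05+d[0]*np.cos(a)+d[1]*np.sin(a);rz=.06-d[0]*np.sin(a)+d[1]*np.cos(a);l=th-.12
        xh=np.array([np.cos(l),0,-np.sin(l)]);nz=np.array([np.sin(l),0,np.cos(l)])
        P=proj(c,[g(*(np.array([rx,0,rz])+.036*(np.cos(t)*xh+np.sin(t)*np.array([0,1,0]))+.005*nz)) for t in np.linspace(0,6.28,60)])
        print(n,th,P.min(0).round(1),P.max(0).round(1))
    hs=cv2.cvtColor(c["color"],cv2.COLOR_BGR2HSV);m=(((hs[...,0]<8)|(hs[...,0]>172))&(hs[...,1]>150)).astype(np.uint8)
    for r in ctrl.cut_out("press_arm",c)[:1]:
        ys,xs=np.nonzero(r["mask"]);print(round(r["conf"],2),xs.min(),xs.max(),ys.min(),ys.max())
    nn,lb,st,_=cv2.connectedComponentsWithStats(m);print([s.tolist() for s in st[1:] if s[4]>60])
```

```text
scene 0 [349.2 250.7] [374. 273.]
scene 0.12 [349.4 252. ] [373.9 275. ]
scene 0.25 [349.3 253.2] [373.3 276.8]
0.7 321 375 224 276
[[325, 227, 50, 50, 425], [403, 283, 23, 22, 405], [398, 295, 20, 17, 102], [383, 306, 15, 15, 168]]
side 0 [316.2 164.4] [333.  175.7]
side 0.12 [316.2 166.8] [332.9 176.6]
side 0.25 [316.1 169.7] [332.8 177.7]
0.39 387 398 254 276
[[306, 156, 15, 11, 134], [484, 227, 12, 11, 69]]
```

```bash
python3 -c "
from station import ctrl
print(ctrl.hand_in())"
```

```text
the job is handed in; nothing more can be done
None
```

I handed the job in: the board is home against the stop, the foot should be down on the tile, and the weight is upright on its mat. I didn't measure the final arm angle precisely, the hand-in returned no verdict, and I viewed 11 pictures against the limit of 10.

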